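# Sweep the loose lids into the tray

## Task

Clear the three loose screw lids (white, red and green) off the table: gently sweep them with the fingertips along the surface through the open mouth of the blue tray until each lies flat and wholly inside, past the sloping lip. Do not pick up, lift or tip the lids, and leave the scoop, the bottles, the jar and the scale where they stand.

Things in the scene. Friction and masses are not known exactly. Their poses are not given: they have to be found in the camera images.
- tray: Blue tray fixed to the table, 140 (its x) by 188 mm (its y). Origin: footprint centre, table height. The side at its own -x is open: the lip rises from table height at x = -70 to the 3 mm thick floor at x = -50 mm. Side walls (inner faces y = +/-89 mm) run from x = -53 mm to the back wall (inner face x = 65 mm); wall tops 30 mm above the table.
- lid_white: White ribbed screw lid, a disc 38 mm across and 18 mm tall, about 25 g, lying flat on the table with its top side up. Origin: centre of its underside, z up.
- lid_red: Red lid, same size and origin as the white one.
- lid_green: Green lid, same size and origin as the white one.
- scoop: Orange dosing scoop lying loose near the robot, 131 mm long (its x; bowl at +x), bowl 55 mm wide and 24 mm tall, 20 g. Origin: middle, on the table. To be left alone.
- amber_left: Dark amber bottle at the back of the table, 45 mm across, 104 mm tall, the one farther left. Origin: centre of its underside. To be left alone.
- amber_right: Dark amber bottle like the other, beside it on the right. To be left alone.
- jar: Glass jar with a green cap, 60 mm across, 78 mm tall, at the right of the table. Origin: centre of its underside. To be left alone.
- flask: Aluminium bottle with a screw cap, 66 mm across, 158 mm tall, at the right of the table. Origin: centre of its underside. To be left alone.
- scale: Black pocket scale with a steel pan, 106 x 127 mm, 19 mm tall, left of the tray. Origin: centre of its underside. To be left alone.

How it is judged:
By the outcome, as a careful person would: the job done as asked, in the order asked, and still so for the second after the job is handed in, with the robot touching nothing.
It also fails if it takes over 67 s, if anything falls off the work surface, if the arm or the gripper's body presses on something with over 40 N, if the wrist force passes 120 N, or if a joint passes its speed limit or range.

## Robot

A 6-joint arm with a two-finger parallel gripper is mounted at the origin on the work surface; the furniture and walls round the work are solid. World frame = base frame: x ahead of the robot, y to its left, z up, the work surface at z = 0. Lengths are in m, angles in degrees, forces in N, time in s.
With the tool pointing down it reaches from about 0.375 to 0.9 m from the base axis. Payload 3.1 kg.
Tool frame: the origin (TCP) lies between the finger pads; the fingertips stand 11 mm ahead of it and the grasp point (between the pads) lies 8 mm behind it; z points along the fingers, y is the line along which they close (so a half turn about z gives the same grasp; the last joint's range is limited). The gripper opens to 87 mm and grips with 3 to 60 N. Pads are 19 mm wide; open, the fingers measure 117 mm over their backs; the gripper's body (75 mm by 190 mm) begins 51 mm behind the grasp point.
Start: joints at [60.59, 30.224, 82.088, -0, 67.689, -10.227], TCP at [0.205, 0.59, 0.204] pointing down, gripper open.
Joint ranges: [-176.69, 176.69], [-43.24, 126.21], [12.49, 139.97], [-82, 262], [0, 151.66], [-163.58, 163.58]. Speed limits (degrees/s): [159.86, 159.86, 180, 180, 180, 180].

## Interface

Orientations are given as a 3x3 rotation matrix whose columns are the frame's x, y, z axes.
In Python, from rig import bot gives the robot as it stands.
- The arm moves only by the tool apply_moves, never from a script. Its argument "steps" is a list that holds one entry, the list of rows, each a list of 7 numbers: the shift along the tool's x, y, z in cm, then the turn, a rotation vector about the tool's x, y, z in degrees, then the gripper command: -1 is shut, 1 is fully open, values between are in proportion. In form: [[[dx, dy, dz, rx, ry, rz, jaw], ...]]. A call has 1 to 20 rows; each row is the pose to reach, as a shift and turn from the pose commanded when the call began, along the tool's axes at that moment; what a row does not reach only later rows make up. A row lasts 1/8 s, in which the tool goes at most 62.5 mm and 10.7 degrees, less where a joint would pass 70% of its speed; a pose out of reach is approached as far as the arm can. A call with a gripper value outside its range is refused whole. The fingers move at their own pace and stop on an object; the grip force is fixed at half the most. Time passes only in rows, so rows that repeat a pose let the fingers close. It gives the time, the measured TCP pose, the force, the opening and the grip force at its end, in the units of the state.
- bot.read_state(): the state, without advancing time (a new reading comes with each control period).
- bot.capture(name): name is "side" or "top"; returns the picture (384x512x3 uint8, blue, green, red); there is no depth.
- bot.camera_model(name): a dict with "intrinsics" (3x3 intrinsics, pixels), "R" (3x3) and "t" (3): a world point X has camera coordinates R X + t. Camera axes: x right, y down, z forward; pixel columns grow to the right and rows downward; lengths in m; the calibration is good to about 2 mm. A picture is of the moment at which its call begins. camera_model takes no time and is no camera call.
- bot.hand_in(): hands the job in; it is judged then, once.
The state is a dict: "time_s": time; "joint_positions": joint angles; "qvel": joint speeds; "tau": joint torques, N m; "position": TCP position; "tcp_rot": TCP orientation; "force": force on the tool from outside, world axes, zero at the start; "moment": the same for the moment, N m; "opening": opening from 0.0 (shut) to 1.0 (fully open); "grasp_force": force on a finger pad.
Only numpy, scipy, OpenCV 4.12 (cv2) and the standard library are available. Lean on these libraries where they do the work, as an engineer would, in place of code of your own. Each camera call takes 0.05 s, during which the arm holds its last target. There are 200 camera calls.

## Working session

There is one attempt and no reset: what is moved stays moved. The work goes in short steps, Python scripts to look and compute and a tool call to move; the robot and the scene stay as the last step left them, time stands still between calls to the robot, and variables do not carry over. Pictures are saved under pics/ and viewed, at most 10 in all, crops included, and the job is handed in when it is done.

Besides the shell and the picture viewer there is one more tool, called after "Call:" in YAML: its name, and indented under it one key for each argument. apply_moves: Moves the arm, as the interface text tells. Its arguments: {"type":"object","properties":{"steps":{"type":"array","items":{"type":"array","items":{"type":"array","items":{"type":"number"}}}}},"required":["steps"]}

```bash
mkdir -p pics; cat > h.py <<'E'
import numpy as np, cv2
from rig import bot
def ray(cam,u,v,z):
    m=bot.camera_model(cam);K=np.array(m["intrinsics"]);R=np.array(m["R"]);t=np.array(m["t"])
    d=R.T@np.linalg.inv(K)@np.array([u,v,1.]);c=-R.T@t
    return c+d*(z-c[2])/d[2]
def proj(cam,X):
    m=bot.camera_model(cam);p=np.array(m["intrinsics"])@(np.array(m["R"])@np.array(X)+np.array(m["t"]))
    return p[:2]/p[2]
E
python3 - <<'E'
from h import *
for n in("top","side"):
    im=bot.capture(n);cv2.imwrite(f"pics/{n}0.png",im)
    m=bot.camera_model(n);print(n,-np.array(m["R"]).T@np.array(m["t"]))
s=bot.read_state();print(s["position"],np.round(s["tcp_rot"],3),s["opening"])
E
```

```text
top [0.49019943 0.00399663 1.4203429 ]
side [ 0.15193027 -0.96411461  0.79788001]
[0.20501052 0.58968591 0.20317625] [[-0.944  0.329 -0.001]
 [ 0.329  0.944 -0.002]
 [ 0.    -0.002 -1.   ]] 0.9978691218112781
```

View pics/top0.png

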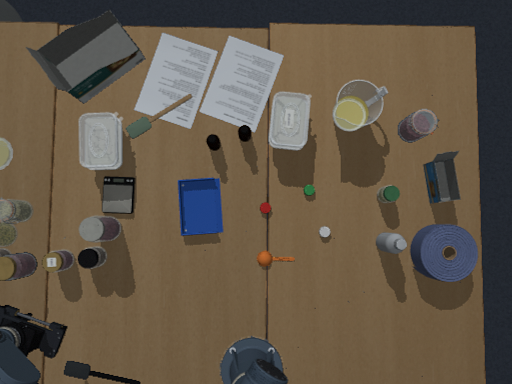

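View pics/side0.png

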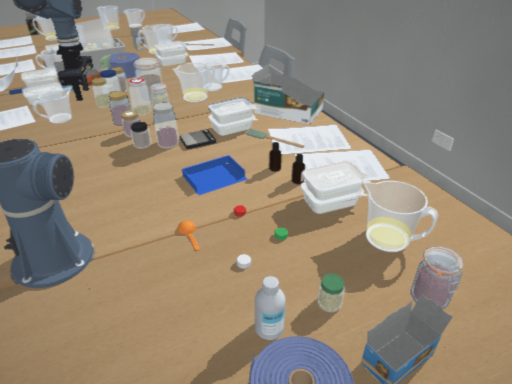

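The top view shows the blue tray around (200,207) with its open side to the right. The lids are at (265,208) red, (309,190) green and (325,232) white, and the scoop is at (275,259). The side view agrees. Next I measure them.

```bash
cat >> h.py <<'E'
def find(im,box,which):
    x0,y0,x1,y1=box;c=im[y0:y1,x0:x1];h=cv2.cvtColor(c,cv2.COLOR_BGR2HSV);H,S,V=[h[...,i].astype(int) for i in range(3)]
    m={"red":((H<6)|(H>172))&(S>170)&(V>90),"green":(H>45)&(H<85)&(S>120)&(V>60),"white":(S<45)&(V>140),"orange":(H>5)&(H<18)&(S>200)&(V>150),"blue":(H>105)&(H<125)&(S>150),"dark":(V<60)}[which]
    n,l,st,ce=cv2.connectedComponentsWithStats(m.astype(np.uint8))
    if n<2:return None
    k=1+np.argmax(st[1:,4]);return ce[k]+[x0,y0],st[k],((l==k).astype(np.uint8),(x0,y0))
def lids(im):
    o={}
    for w in("white","red","green"):
        r=find(im,(170,165,365,250),w)
        o[w]=None if r is None else (np.round(ray("top",*r[0],.016),4)[:2],r[1][2:5])
    return o
E
python3 - <<'E'
from h import *
im=cv2.imread("pics/top0.png");si=cv2.imread("pics/side0.png")
for k,v in lids(im).items():print(k,v)
for w,b in(("red",(220,195,260,225)),("green",(265,220,300,250)),("white",(230,250,255,272))):
    r=find(si,b,w);print("side",w,r[0],ray("side",*r[0],.012)[:2],r[1][2:])
r=find(im,(170,165,240,250),"blue");m,(ox,oy)=r[2]
c=max(cv2.findContours(m,cv2.RETR_EXTERNAL,cv2.CHAIN_APPROX_NONE)[0],key=cv2.contourArea)+[ox,oy]
box=cv2.boxPoints(cv2.minAreaRect(c.astype(np.float32)));
for p in box:print("tray",p,ray("top",*p,0.03)[:2],ray("top",*p,0)[:2])
r=find(im,(250,245,300,272),"orange");print("scoop",ray("top",*r[0],.01),r[1])
s=r[1];print(ray("top",250+s[0],245+s[1],.02)[:2],ray("top",250+s[0]+s[2],245+s[1]+s[3],.0)[:2])
print("scale",ray("top",103,177,.02)[:2],ray("top",134,214,.02)[:2],"jar",ray("top",390,194,.078)[:2],"amb",ray("top",213,142,.104)[:2],"mm/px",ray("top",257,200,0)-ray("top",256,200,0))
cv2.imwrite("pics/crop.png",cv2.resize(im[160:280,165:345],None,fx=4,fy=4,interpolation=cv2.INTER_CUBIC))
E
```

```text
white (array([ 0.4653, -0.2461]), array([10, 11, 85], dtype=int32))
red (array([ 0.5452, -0.0413]), array([11, 11, 90], dtype=int32))
green (array([ 0.6083, -0.1913]), array([10, 10, 86], dtype=int32))
side red [239.31111111 210.43333333] [ 0.54402747 -0.04369594] [11 10 90]
side green [280.67567568 233.32432432] [ 0.60757135 -0.19436555] [ 12  12 111]
side white [243.34254144 260.98342541] [ 0.46380537 -0.24821374] [ 15  15 181]
tray [177.38936 179.84073] [0.63602349 0.25888955] [0.63917    0.26438948]
tray [218.53981 177.09735] [0.64689696 0.11898288] [0.65027809 0.12146398]
tray [222.19911 231.98672] [0.46020762 0.10372259] [0.45956047 0.10587442]
tray [181.04866 234.7301 ] [0.44986016 0.24236272] [0.44898974 0.24750604]Traceback (most recent call last):
  File "<stdin>", line 10, in <module>
TypeError: 'NoneType' object is not subscriptable
```

```bash
cat >> h.py <<'E'
C=np.array([.549,.183]);U=np.array([-.080,.9968]);W=np.array([.9968,.080])
def uw(p):p=np.array(p)[:2]-C;return p@U,p@W
def xy(u,w):return C+u*U+w*W
def rel(targets):
    s=bot.read_state();R=np.array(s["tcp_rot"]);p=np.array(s["position"]);a0=np.arctan2(R[1,0],R[0,0])
    for n,x,y,z,a in targets:
        d=R.T@(np.array([x,y,z])-p)*100;print(n,np.round(d,2),"rz",round((np.degrees(a0)-a+180)%360-180,1))
def plan(lid,tu,tw,z=.018,zs=.08):
    e=xy(tu,tw);d=e-lid;L=np.linalg.norm(d);d/=L;a=np.degrees(np.arctan2(d[1],d[0]))
    s=lid-d*.050;f=e-d*.0265;b=f-d*.03
    print("angle",a,"push len",np.linalg.norm(f-s),s,f)
    return [("above",*s,zs,a),("down",*s,z,a),("end",*f,z,a),("back",*b,z,a),("up",*b,.1,a)]
E
python3 - <<'E'
from h import *
L=dict(white=(.4645,-.247),red=(.5445,-.0425),green=(.608,-.193))
for k,v in L.items():print(k,np.round(uw(v),3))
print("amb",ray("top",213,142,.104)[:2],ray("top",245,132,.104)[:2],"scale",ray("top",134,214,.02)[:2],"jar",ray("top",390,194,.078)[:2],"flask",ray("top",400,245,.158)[:2],"scoop",ray("top",265,259,.01)[:2])
rel([("up",.205,.59,.30,160.8),("via",.5,.3,.30,110)]+plan(np.array(L["white"]),0,-.045))
E
```

```text
white [-0.422 -0.119]
red [-0.224 -0.023]
green [-0.38   0.029]
amb [0.75320477 0.13263928] [0.78748924 0.02891801] scale [0.51859913 0.40538526] jar [ 0.59111433 -0.45320125] flask [ 0.4273407  -0.45476474] scoop [ 0.36883377 -0.0425571 ]
angle 84.68826741526598 push len 0.45173895985302415 [ 0.45987128 -0.29678529] [0.50169078 0.1530138 ]
up [ 0.01  0.01 -9.68] rz 0.0
via [-37.38 -17.68  -9.66] rz 50.8
above [-53.21 -75.32  12.44] rz 76.1
down [-53.21 -75.31  18.64] rz 76.1
end [-42.38 -31.46  18.56] rz 76.1
back [-43.1  -34.37  18.57] rz 76.1
up [-43.09 -34.38  10.37] rz 76.1
```

Call:
apply_moves:
  steps:
    - [[0,0,-5,0,0,0,-0.58],[0,0,-9.5,0,0,0,-0.58],[-6,-3,-9.5,0,0,8,-0.58],[-12,-6,-9.5,0,0,16,-0.58],[-18,-9,-9.5,0,0,24,-0.58],[-24,-12,-9.5,0,0,32,-0.58],[-30,-15,-9.5,0,0,40,-0.58],[-35,-19,-9.5,0,0,48,-0.58],[-38,-24,-9.5,0,0,56,-0.58],[-40,-29,-9.5,0,0,64,-0.58],[-41.5,-34.5,-9.5,0,0,72,-0.58],[-43,-40,-9.5,0,0,76,-0.58],[-44.5,-45.5,-9.5,0,0,76,-0.58],[-46,-51,-7,0,0,76,-0.58],[-47.5,-56,-4,0,0,76,-0.58],[-49,-61,0,0,0,76,-0.58],[-50.5,-66,4,0,0,76,-0.58],[-52,-71,8,0,0,76,-0.58],[-53.2,-75.3,11,0,0,76,-0.58],[-53.2,-75.3,11,0,0,76,-0.58]]

```text
time_s: 2.6
position: [0.4589, -0.2984, 0.0909]
tcp_rot: [[0.095, 0.995, -0.003], [0.995, -0.095, 0.002], [0.002, -0.003, -1.0]]
force: [-0.1, 0.2, 1.0]
opening: 0.208
grasp_force: 0.0
```

```bash
python3 - <<'E'
from h import *
s=bot.read_state();print(s["time_s"],s["position"],s["opening"]*87)
rel(plan(np.array((.4645,-.247)),0,-.045)[1:])
im=bot.capture("top");print(lids(im))
cv2.imwrite("pics/crop.png",cv2.resize(im[160:280,165:345],None,fx=4,fy=4,interpolation=cv2.INTER_CUBIC))
E
```

```text
2.6 [ 0.45891436 -0.29838905  0.0908867 ] 18.128504634975098
angle 84.68826741526598 push len 0.45173895985302415 [ 0.45987128 -0.29678529] [0.50169078 0.1530138 ]
down [0.15 0.1  7.29] rz -0.1
end [ 4.533e+01 -1.000e-02  7.390e+00] rz -0.1
back [42.33  0.    7.38] rz -0.1
up [ 4.234e+01 -3.000e-02 -8.200e-01] rz -0.1
{'white': (array([ 0.4655, -0.2458]), array([10, 11, 87], dtype=int32)), 'red': (array([ 0.5452, -0.0413]), array([11, 11, 90], dtype=int32)), 'green': (array([ 0.6083, -0.1913]), array([10, 10, 86], dtype=int32))}
```

View pics/crop.png

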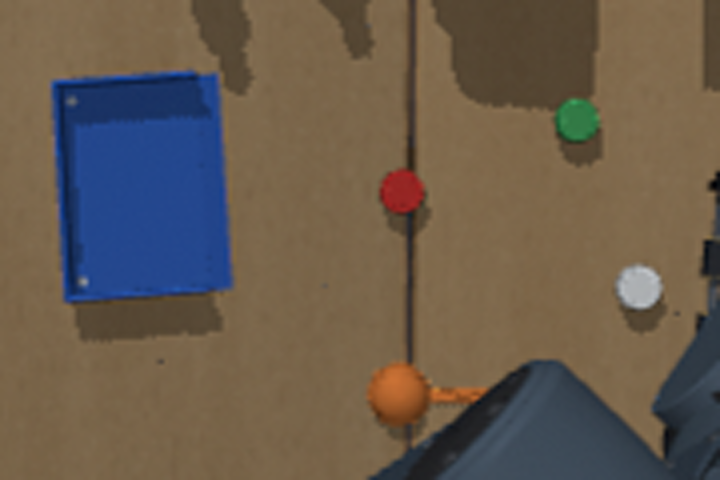

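The crop shows the open-right tray (52–232, 72–300), the red lid at (402,190), green at (577,120), white at (639,287), and the scoop at (400,393), well clear. I'll go down and push the white lid.

Call:
apply_moves:
  steps:
    - [[0,0,3,0,0,0,-0.58],[0,0,5.5,0,0,0,-0.58],[0,0,7.0,0,0,0,-0.58],[0,0,7.3,0,0,0,-0.58],[1,0,7.3,0,0,0,-0.58],[1.8,0,7.3,0,0,0,-0.58],[2.4,0,7.3,0,0,0,-0.58],[3,0,7.3,0,0,0,-0.58],[3.8,0,7.3,0,0,0,-0.58],[4.7,0,7.3,0,0,0,-0.58],[5.6,0,7.3,0,0,0,-0.58],[6.5,0,7.3,0,0,0,-0.58],[7.4,0,7.3,0,0,0,-0.58],[8.3,0,7.3,0,0,0,-0.58],[9.2,0,7.3,0,0,0,-0.58],[10.1,0,7.3,0,0,0,-0.58],[11,0,7.3,0,0,0,-0.58],[11.6,0,7.3,0,0,0,-0.58],[12,0,7.3,0,0,0,-0.58],[12,0,7.3,0,0,0,-0.58]]

```text
time_s: 5.15
position: [0.4712, -0.176, 0.0211]
tcp_rot: [[0.09, 0.996, -0.0], [0.996, -0.09, 0.0], [-0.0, -0.0, -1.0]]
force: [0.2, -0.5, 0.2]
opening: 0.209
grasp_force: 0.0
```

```bash
cat > look.py <<'E'
from h import *
import sys
s=bot.read_state();print(s["time_s"],s["position"],"tcp uw",np.round(uw(s["position"]),3),s["force"])
im=bot.capture("top");si=bot.capture("side")
for k,v in lids(im).items():
    if v: print(k,v,np.round(uw(v[0]),3))
if len(sys.argv)>1:
    a=cv2.resize(im[160:280,165:345],None,fx=3,fy=3,interpolation=cv2.INTER_CUBIC)
    b=cv2.resize(si[140:290,150:330],None,fx=1.44,fy=1.44)
    b=cv2.resize(si[140:260,160:340],(540,360))
    cv2.imwrite(f"pics/{sys.argv[1]}.png",cv2.resize(np.hstack([a,b]),(800,267)) if 0 else cv2.resize(np.vstack([a,b]),(450,600)))
E
python3 look.py p1; python3 -c "
from h import *
rel(plan(np.array((.4645,-.247)),0,-.045)[2:])"
```

```text
5.15 [ 0.47121018 -0.17598586  0.02105097] tcp uw [-0.352 -0.106] [ 0.2365258  -0.50642573  0.24403027]
white (array([0.4657, 0.2283]), array([1, 1, 1], dtype=int32)) [ 0.052 -0.079]
red (array([ 0.5452, -0.0413]), array([11, 11, 90], dtype=int32)) [-0.223 -0.022]
green (array([ 0.6083, -0.1913]), array([10, 10, 86], dtype=int32)) [-0.378  0.029]
angle 84.68826741526598 push len 0.45173895985302415 [ 0.45987128 -0.29678529] [0.50169078 0.1530138 ]
end [33.08  0.04  0.3 ] rz 0.1
back [30.08  0.04  0.3 ] rz 0.1
up [30.08  0.04 -7.9 ] rz 0.1
```

View pics/p1.png

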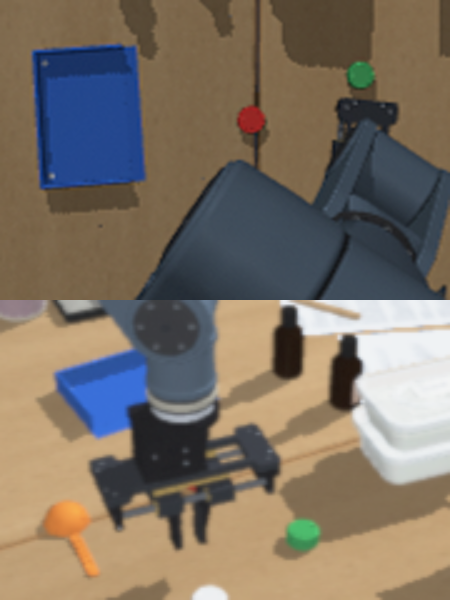

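```bash
python3 - <<'E'
from h import *
si=bot.capture("side");r=find(si,(225,245,260,275),"white");print(r and (r[0],r[1],ray("side",*r[0],.012)))
s=bot.read_state();p=np.array(s["position"]);p[2]-=.011;print(s["position"],proj("side",p),proj("side",[.476,-.150,.018]))
cv2.imwrite("pics/p2.png",cv2.resize(si[190:290,180:320],None,fx=5,fy=5,interpolation=cv2.INTER_CUBIC))
E
```

```text
(array([243.34254144, 260.98342541]), array([ 11,   9,  15,  15, 181], dtype=int32), array([ 0.46380537, -0.24821374,  0.012     ]))
[ 0.4713621  -0.17648638  0.02105739] [235.15877992 244.1844601 ] [232.8203712  235.93695144]
```

View pics/p2.png

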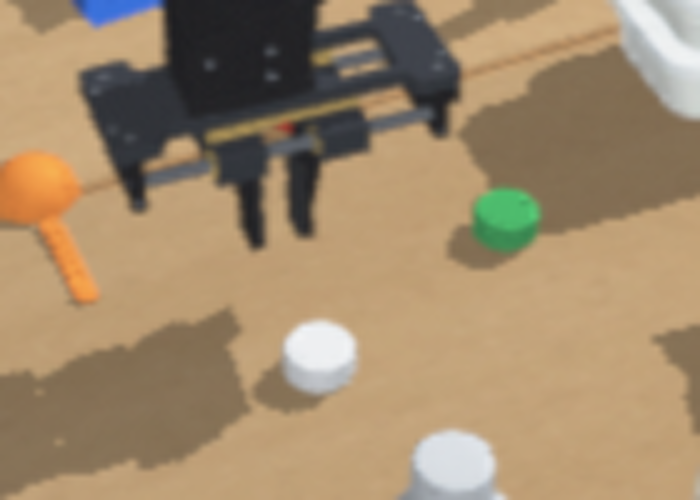

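```bash
python3 - <<'E'
from h import *
p=np.array(bot.read_state()["position"])
for z in(.0,.01,.02,.03,.04):print(z,[np.round(proj("side",[p[0]+d*.014,p[1]-.006,z]),1) for d in(-1,1)])
for d in(-.02,.02,.04,.06):print(d,[np.round(proj("side",[p[0]+e*.014,p[1]+d,.01]),1) for e in (-1,1)])
E
```

```text
0.0 [array([231.6, 249.6]), array([240.6, 246.6])]
0.01 [array([231.4, 247. ]), array([240.6, 244. ])]
0.02 [array([231.3, 244.4]), array([240.5, 241.4])]
0.03 [array([231.2, 241.7]), array([240.4, 238.7])]
0.04 [array([231., 239.]), array([240.3, 236. ])]
-0.02 [array([233.4, 250.2]), array([242.6, 247.1])]
0.02 [array([227.8, 241.3]), array([236.8, 238.4])]
0.04 [array([225.1, 237.1]), array([234. , 234.3])]
0.06 [array([222.5, 233. ]), array([231.3, 230.2])]
```

The white lid hasn't moved: it is still at about (320,355) in the crop. The fingertips are near (253,242) and (302,232), which by projection puts them about 3–4 cm above the table, not 1 cm. So the hand is higher than the pose reading implies. I'll go back behind the lid, lower partway and calibrate the height by camera.

Call:
apply_moves:
  steps:
    - [[0,0,-3,0,0,0,-0.58],[-4,0,-3,0,0,0,-0.58],[-8,0,-3,0,0,0,-0.58],[-12.2,0,-3,0,0,0,-0.58],[-12.2,0,0,0,0,0,-0.58],[-12.2,0,0.8,0,0,0,-0.58],[-12.2,0,0.8,0,0,0,-0.58],[-12.2,0,0.8,0,0,0,-0.58],[-12.2,0,0.8,0,0,0,-0.58]]

```text
time_s: 6.42
position: [0.4607, -0.2976, 0.0138]
tcp_rot: [[0.09, 0.996, 0.001], [0.996, -0.09, -0.001], [-0.001, 0.001, -1.0]]
force: [-0.4, -0.7, 0.1]
opening: 0.208
grasp_force: 0.0
```

```bash
cat > tip.py <<'E'
from h import *
import sys
s=bot.read_state();p=np.array(s["position"]);print(s["time_s"],p,s["force"])
si=bot.capture("side");c=proj("side",[p[0],p[1],.02]).astype(int)
print("crop origin",c-[40,40])
for z in(0,.01,.02,.03,.04):print(z,[np.round((proj("side",[p[0]+d*.014,p[1]-.006,z])-(c-40))*7,0) for d in(-1,1)])
cv2.imwrite(f"pics/{sys.argv[1]}.png",cv2.resize(si[c[1]-40:c[1]+40,c[0]-40:c[0]+40],None,fx=7,fy=7,interpolation=cv2.INTER_CUBIC))
E
python3 tip.py p3
```

```text
6.425 [ 0.46072676 -0.29763578  0.01381757] [-0.44255234 -0.67459561  0.09787298]
crop origin [210 231]
0 [array([255., 345.]), array([323., 320.])]
0.01 [array([254., 326.]), array([323., 301.])]
0.02 [array([254., 307.]), array([323., 282.])]
0.03 [array([253., 288.]), array([323., 263.])]
0.04 [array([253., 269.]), array([323., 244.])]
```

View pics/p3.png

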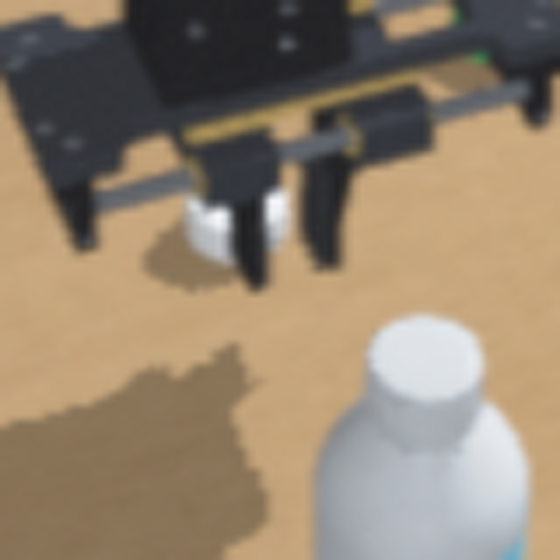

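The fingertips are at (258,288) and (325,267) in the crop, so about z = 30 mm while the reading gives TCP z = 14 mm. That makes tip height ≈ TCP z + 16 mm. The white lid sits undisturbed behind the fingers. I'll lower 1.9 cm and check numerically.

Call:
apply_moves:
  steps:
    - [[0,0,0.8,0,0,0,-0.58],[0,0,1.4,0,0,0,-0.58],[0,0,1.7,0,0,0,-0.58],[0,0,1.9,0,0,0,-0.58],[0,0,1.9,0,0,0,-0.58],[0,0,1.9,0,0,0,-0.58]]

```text
time_s: 7.22
position: [0.4603, -0.2978, -0.0059]
tcp_rot: [[0.09, 0.996, 0.0], [0.996, -0.09, -0.0], [-0.0, 0.0, -1.0]]
force: [-0.3, 0.2, -0.5]
opening: 0.206
grasp_force: 0.0
```

```bash
cat > tipz.py <<'E'
from h import *
from scipy.optimize import brentq
s=bot.read_state();p=np.array(s["position"]);print(s["time_s"],p,s["force"])
si=bot.capture("side");cv2.imwrite("pics/t.png",si)
for d in(-1,1):
    q=lambda z:proj("side",[p[0]+d*.014,p[1]-.006,z])
    u=int(round(q(.02)[0]));col=si[:,u-1:u+2].max(2).min(1).astype(int)
    v0=int(q(.06)[1]);v=v0
    while col[v]<75:v+=1
    vv=v-.5
    print(d,u,v,col[v-2:v+3],"tip z",brentq(lambda z:q(z)[1]-vv,-.05,.2))
E
python3 tipz.py; python3 -c "
from h import *
rel(plan(np.array((.4645,-.247)),0,-.045)[2:])"
```

```text
7.225 [ 0.46026083 -0.29779448 -0.00587715] [-0.28764168  0.2408071  -0.49402191]
-1 246 278 [ 49  73 121 137 138] tip z 0.010649867278738208
1 256 274 [ 50  52  95 168 197] tip z 0.012306301965544287
angle 84.68826741526598 push len 0.45173895985302415 [ 0.45987128 -0.29678529] [0.50169078 0.1530138 ]
end [45.27  0.05 -2.39] rz 0.1
back [ 4.227e+01  4.000e-02 -2.390e+00] rz 0.1
up [ 42.27   0.05 -10.59] rz 0.1
```

Call:
apply_moves:
  steps:
    - [[0,0,0.2,0,0,0,-0.58],[0.8,0,0.2,0,0,0,-0.58],[1.5,0,0.2,0,0,0,-0.58],[2.0,0,0.2,0,0,0,-0.58],[2.4,0,0.2,0,0,0,-0.58],[2.8,0,0.2,0,0,0,-0.58],[3.4,0,0.2,0,0,0,-0.58],[4.2,0,0.2,0,0,0,-0.58],[5.1,0,0.2,0,0,0,-0.58],[6,0,0.2,0,0,0,-0.58],[6.9,0,0.2,0,0,0,-0.58],[7.8,0,0.2,0,0,0,-0.58],[8.5,0,0.2,0,0,0,-0.58],[9,0,0.2,0,0,0,-0.58],[9,0,0.2,0,0,0,-0.58]]

```text
time_s: 9.15
position: [0.4683, -0.2076, -0.008]
tcp_rot: [[0.09, 0.996, -0.0], [0.996, -0.09, 0.0], [0.0, -0.0, -1.0]]
force: [-0.1, -0.6, -0.1]
opening: 0.209
grasp_force: 0.0
```

```bash
python3 tipz.py; python3 - <<'E'
from h import *
si=cv2.imread("pics/t.png");p=np.array(bot.read_state()["position"])
c=proj("side",[p[0],p[1]+.027,.012]).astype(int);r=find(si,(c[0]-20,c[1]-25,c[0]+20,c[1]+15),"white");print(c,r and (r[0],r[1],ray("side",*r[0],.014)))
cv2.imwrite("pics/p4.png",cv2.resize(si[c[1]-40:c[1]+40,c[0]-40:c[0]+40],None,fx=7,fy=7,interpolation=cv2.INTER_CUBIC))
E
```

```text
9.15 [ 0.46826634 -0.20763546 -0.00795399] [-0.1321353  -0.58060861 -0.0937653 ]
-1 235 255 [ 47  66 107 132 133] tip z 0.009776677717123112
1 244 252 [ 49  69 127 188 196] tip z 0.00923627581021219
[234 244] (array([238.61290323, 245.14516129]), array([22, 20,  6, 13, 62], dtype=int32), array([ 0.47686346, -0.18826141,  0.014     ]))
```

View pics/p4.png

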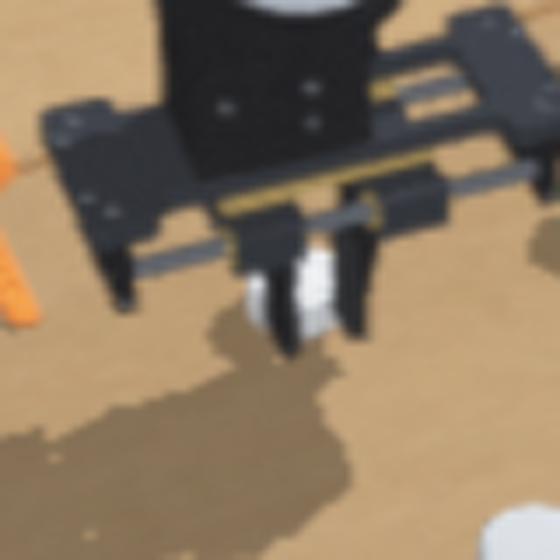

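The white lid (310,290) now sits nested ahead of both fingertips and is being pushed. I'll continue.

Call:
apply_moves:
  steps:
    - [[0.5,0,0,0,0,0,-0.58],[1.2,0,0,0,0,0,-0.58],[2.1,0,0,0,0,0,-0.58],[3.1,0,0,0,0,0,-0.58],[4.1,0,0,0,0,0,-0.58],[5.1,0,0,0,0,0,-0.58],[6.1,0,0,0,0,0,-0.58],[7.1,0,0,0,0,0,-0.58],[8.1,0,0,0,0,0,-0.58],[9.1,0,0,0,0,0,-0.58],[10.1,0,0,0,0,0,-0.58],[11.1,0,0,0,0,0,-0.58],[12.1,0,0,0,0,0,-0.58],[13.1,0,0,0,0,0,-0.58],[14.1,0,0,0,0,0,-0.58],[15.1,0,0,0,0,0,-0.58],[16.1,0,0,0,0,0,-0.58],[17.1,0,0,0,0,0,-0.58],[18.1,0,0,0,0,0,-0.58],[19.1,0,0,0,0,0,-0.58]]

```text
time_s: 11.7
position: [0.4856, -0.0172, -0.008]
tcp_rot: [[0.09, 0.996, -0.0], [0.996, -0.09, 0.0], [0.0, -0.0, -1.0]]
force: [0.3, 0.4, -0.2]
opening: 0.209
grasp_force: 0.1
```

```bash
python3 tipz.py; python3 - <<'E'
from h import *
rel(plan(np.array((.4645,-.247)),0,-.045)[2:])
si=cv2.imread("pics/t.png");s=bot.read_state();p=np.array(s["position"]);print(uw(p))
c=proj("side",[p[0],p[1]+.027,.012]).astype(int);r=find(si,(c[0]-20,c[1]-25,c[0]+20,c[1]+15),"white");print(c,r and (r[0],r[1],ray("side",*r[0],.014)))
E
```

```text
11.7 [ 0.4856017  -0.01717895 -0.00795677] [ 0.27861795  0.38106802 -0.22358305]
-1 215 214 [ 48  64 105 139 141] tip z 0.0106124816734451
1 223 211 [ 48  54  86 152 193] tip z 0.012682598828314694
angle 84.68826741526598 push len 0.45173895985302415 [ 0.45987128 -0.29678529] [0.50169078 0.1530138 ]
end [17.    0.11 -2.59] rz 0.2
back [14.    0.1  -2.59] rz 0.2
up [ 14.     0.1  -10.79] rz 0.2
(np.float64(-0.193462320029483), np.float64(-0.07935370861986235))
[215 205] (array([218.15686275, 206.11764706]), array([21, 21,  6, 12, 51], dtype=int32), array([0.49218255, 0.00348666, 0.014     ]))
```

Call:
apply_moves:
  steps:
    - [[1,0,0,0,0,0,-0.58],[2,0,0,0,0,0,-0.58],[3,0,0,0,0,0,-0.58],[4,0,0,0,0,0,-0.58],[5,0,0,0,0,0,-0.58],[6,0,0,0,0,0,-0.58],[7,0,0,0,0,0,-0.58],[7.9,0,0,0,0,0,-0.58],[8.8,0,0,0,0,0,-0.58],[9.7,0,0,0,0,0,-0.58],[10.6,0,0,0,0,0,-0.58],[11.5,0,0,0,0,0,-0.58],[12.4,0,0,0,0,0,-0.58],[13.3,0,0,0,0,0,-0.58],[14.2,0,0,0,0,0,-0.58],[15.1,0,0,0,0,0,-0.58],[15.9,0,0,0,0,0,-0.58],[16.5,0,0,0,0,0,-0.58],[16.9,0,0,0,0,0,-0.58],[17,0,0,0,0,0,-0.58]]

```text
time_s: 14.25
position: [0.5009, 0.1517, -0.008]
tcp_rot: [[0.09, 0.996, -0.0], [0.996, -0.09, -0.0], [-0.0, 0.0, -1.0]]
force: [-0.2, -0.5, -0.5]
opening: 0.213
grasp_force: 0.2
```

Call:
apply_moves:
  steps:
    - [[-1,0,0,0,0,0,-0.58],[-3,0,0,0,0,0,-0.58],[-6,0,-3,0,0,0,-0.58],[-10,0,-7,0,0,0,-0.58],[-14,0,-9,0,0,0,-0.58],[-18,0,-9,0,0,0,-0.58],[-22,0,-9,0,0,0,-0.58],[-24,0,-9,0,0,0,-0.58],[-24,0,-9,0,0,0,-0.58]]

```text
time_s: 15.38
position: [0.479, -0.0894, 0.0821]
tcp_rot: [[0.094, 0.996, 0.0], [0.996, -0.094, -0.0], [-0.0, 0.0, -1.0]]
force: [-0.2, -0.1, -0.3]
opening: 0.211
grasp_force: 0.0
```

```bash
python3 look.py p5; python3 - <<'E'
from h import *
si=bot.capture("side");r=find(si,(180,155,250,195),"white");print("side white",r and (r[0],r[1],ray("side",*r[0],.017)[:2],uw(ray("side",*r[0],.017))))
rel(plan(np.array((.5445,-.0425)),0.0,.008,z=-.008))
E
```

```text
15.375 [ 0.47900192 -0.08943152  0.08208574] tcp uw [-0.266 -0.092] [-0.19818166 -0.14522627 -0.32703906]
white (array([0.5043, 0.1781]), array([11, 11, 87], dtype=int32)) [-0.001 -0.045]
red (array([ 0.5452, -0.0413]), array([11, 11, 90], dtype=int32)) [-0.223 -0.022]
green (array([ 0.6083, -0.1913]), array([10, 10, 86], dtype=int32)) [-0.378  0.029]
side white (array([204.06666667, 180.93333333]), array([22, 25,  6,  3, 15], dtype=int32), array([0.50024828, 0.15265678]), (np.float64(-0.026345983494397894), np.float64(-0.0510231749249151)))
angle 86.84263356001368 push len 0.24998379689364095 [ 0.54174607 -0.0924241 ] [0.55551482 0.15718023]
above [0.02 6.33 0.19] rz -2.0
down [0.02 6.34 8.99] rz -2.0
end [25.    5.46  9.  ] rz -2.0
back [22.    5.56  9.  ] rz -2.0
up [22.01  5.55 -1.8 ] rz -2.0
```

The white lid is at (-1,-45) mm in the tray frame, as planned. Next is red.

Call:
apply_moves:
  steps:
    - [[0,3,0,0,0,-1,-0.58],[0,6.3,0,0,0,-2,-0.58],[0,6.3,4,0,0,-2,-0.58],[0,6.3,7,0,0,-2,-0.58],[0,6.3,8.6,0,0,-2,-0.58],[0,6.3,9,0,0,-2,-0.58],[0.3,6.3,9,0,0,-2,-0.58],[1,6.3,9,0,0,-2,-0.58],[1.5,6.25,9,0,0,-2,-0.58],[2.0,6.25,9,0,0,-2,-0.58],[2.4,6.2,9,0,0,-2,-0.58],[2.8,6.2,9,0,0,-2,-0.58],[3.4,6.2,9,0,0,-2,-0.58],[4.2,6.15,9,0,0,-2,-0.58],[5.1,6.1,9,0,0,-2,-0.58],[6,6.1,9,0,0,-2,-0.58],[6.9,6.05,9,0,0,-2,-0.58],[7.8,6.0,9,0,0,-2,-0.58],[8.5,6.0,9,0,0,-2,-0.58],[9,6,9,0,0,-2,-0.58]]

```text
time_s: 18.02
position: [0.5471, -0.0029, -0.0079]
tcp_rot: [[0.055, 0.998, -0.0], [0.998, -0.055, -0.0], [-0.0, -0.0, -1.0]]
force: [0.2, -0.1, -0.4]
opening: 0.208
grasp_force: 0.2
```

```bash
python3 tipz.py; python3 -c "
from h import *
rel(plan(np.array((.5445,-.0425)),0.0,.008,z=-.008)[2:])
im=bot.capture('side');r=find(im,(190,170,270,230),'red');print(r and (r[0],r[1],ray('side',*r[0],.012)))"
```

```text
18.025 [ 0.54713126 -0.00285563 -0.0079438 ] [ 0.2384244  -0.10595669 -0.37740345]
-1 232 206 [ 46  60  98 137 140] tip z 0.01106755512641159
1 240 203 [ 46  53  77 139 191] tip z 0.013627761890835222
angle 86.84263356001368 push len 0.24998379689364095 [ 0.54174607 -0.0924241 ] [0.55551482 0.15718023]
end [ 1.598e+01 -4.000e-02  1.000e-02] rz -0.0
back [ 1.298e+01 -4.000e-02  1.000e-02] rz -0.0
up [ 12.99  -0.04 -10.79] rz -0.0
(array([234.6       , 198.66666667]), array([43, 25,  4,  9, 30], dtype=int32), array([0.55561902, 0.01919875, 0.012     ]))
```

Call:
apply_moves:
  steps:
    - [[0.5,0,0,0,0,0,-0.58],[1.3,0,0,0,0,0,-0.58],[2.2,0,0,0,0,0,-0.58],[3.1,0,0,0,0,0,-0.58],[4,0,0,0,0,0,-0.58],[4.9,0,0,0,0,0,-0.58],[5.8,0,0,0,0,0,-0.58],[6.7,0,0,0,0,0,-0.58],[7.6,0,0,0,0,0,-0.58],[8.5,0,0,0,0,0,-0.58],[9.4,0,0,0,0,0,-0.58],[10.3,0,0,0,0,0,-0.58],[11.2,0,0,0,0,0,-0.58],[12.1,0,0,0,0,0,-0.58],[13,0,0,0,0,0,-0.58],[13.9,0,0,0,0,0,-0.58],[14.8,0,0,0,0,0,-0.58],[15.5,0,0,0,0,0,-0.58],[15.9,0,0,0,0,0,-0.58],[16,0,0,0,0,0,-0.58]]

```text
time_s: 20.62
position: [0.5559, 0.1566, -0.008]
tcp_rot: [[0.055, 0.998, -0.0], [0.998, -0.055, -0.0], [-0.0, -0.0, -1.0]]
force: [-0.4, -0.7, -0.7]
opening: 0.211
grasp_force: 0.2
```

Call:
apply_moves:
  steps:
    - [[-1,0,0,0,0,0,-0.58],[-3,0,0,0,0,0,-0.58],[-6,0,-3,0,0,0,-0.58],[-10,0,-6,0,0,0,-0.58],[-15,0,-9,0,0,0,-0.58],[-20,0,-9,0,0,0,-0.58],[-25,0,-9,0,0,0,-0.58],[-30,0,-9,0,0,0,-0.58],[-35,0,-9,0,0,0,-0.58],[-38,0,-9,0,0,0,-0.58],[-40,0,-9,0,0,0,-0.58],[-40,0,-9,0,0,0,-0.58]]

```text
time_s: 22.12
position: [0.5332, -0.2446, 0.082]
tcp_rot: [[0.058, 0.998, 0.0], [0.998, -0.058, -0.0], [0.0, 0.0, -1.0]]
force: [-0.1, 0.2, -1.4]
opening: 0.21
grasp_force: 0.0
```

```bash
python3 look.py p6;  python3 -c "
from h import *
rel(plan(np.array((.608,-.193)),0.0,.058,z=-.008))"
```

```text
22.125 [ 0.53324507 -0.24462777  0.08198137] tcp uw [-0.425 -0.05 ] [-0.07478016  0.23690677 -1.41604249]
white (array([0.5043, 0.1779]), array([11, 11, 88], dtype=int32)) [-0.002 -0.045]
red (array([0.5573, 0.1827]), array([11, 10, 88], dtype=int32)) [-0.001  0.008]
green (array([ 0.6083, -0.1913]), array([10, 10, 86], dtype=int32)) [-0.378  0.029]
angle 90.17846168693178 push len 0.4041418464217512 [ 0.60815574 -0.24299976] [0.60689694 0.16114013]
above [0.33 7.5  0.18] rz -3.4
down [0.32 7.51 8.98] rz -3.4
end [40.66  5.13  9.03] rz -3.4
back [37.67  5.31  9.02] rz -3.4
up [37.68  5.3  -1.78] rz -3.4
```

Call:
apply_moves:
  steps:
    - [[0.3,3.5,0,0,0,-1.7,-0.58],[0.3,7.5,0,0,0,-3.4,-0.58],[0.3,7.5,4,0,0,-3.4,-0.58],[0.3,7.5,7,0,0,-3.4,-0.58],[0.3,7.5,8.6,0,0,-3.4,-0.58],[0.3,7.5,9,0,0,-3.4,-0.58],[0.6,7.5,9,0,0,-3.4,-0.58],[1.3,7.45,9,0,0,-3.4,-0.58],[1.8,7.4,9,0,0,-3.4,-0.58],[2.2,7.4,9,0,0,-3.4,-0.58],[2.6,7.35,9,0,0,-3.4,-0.58],[3.0,7.35,9,0,0,-3.4,-0.58],[3.6,7.3,9,0,0,-3.4,-0.58],[4.4,7.25,9,0,0,-3.4,-0.58],[5.3,7.2,9,0,0,-3.4,-0.58],[6.2,7.15,9,0,0,-3.4,-0.58],[7.1,7.1,9,0,0,-3.4,-0.58],[8,7.05,9,0,0,-3.4,-0.58],[8.7,7,9,0,0,-3.4,-0.58],[9,7,9,0,0,-3.4,-0.58]]

```text
time_s: 24.72
position: [0.6086, -0.1564, -0.008]
tcp_rot: [[-0.004, 1.0, -0.0], [1.0, 0.004, 0.0], [0.0, -0.0, -1.0]]
force: [0.5, 0.6, -0.1]
opening: 0.213
grasp_force: 0.1
```

```bash
python3 tipz.py; python3 -c "
from h import *
rel(plan(np.array((.608,-.193)),0.0,.058,z=-.008)[2:])
im=cv2.imread('pics/t.png');r=find(im,(240,200,310,260),'green');print(r and (r[0],r[1],ray('side',*r[0],.012)))"
```

```text
24.725 [ 0.60862372 -0.1564022  -0.00797745] [ 0.51856452  0.62884393 -0.0667297 ]
-1 272 229 [ 41  55  92 125 128] tip z 0.010578394816202246
1 280 226 [ 47  49  79 126 130] tip z 0.01167033901036414
angle 90.17846168693178 push len 0.4041418464217512 [ 0.60815574 -0.24299976] [0.60689694 0.16114013]
end [ 3.174e+01 -4.000e-02  1.000e-02] rz 0.1
back [ 2.874e+01 -4.000e-02  1.000e-02] rz 0.1
up [ 28.74  -0.04 -10.79] rz 0.1
(array([274.86363636, 220.86363636]), array([34, 17,  3,  9, 22], dtype=int32), array([ 0.61922441, -0.13721252,  0.012     ]))
```

Call:
apply_moves:
  steps:
    - [[0.5,0,0,0,0,0,-0.58],[1.3,0,0,0,0,0,-0.58],[2.2,0,0,0,0,0,-0.58],[3.1,0,0,0,0,0,-0.58],[4,0,0,0,0,0,-0.58],[4.9,0,0,0,0,0,-0.58],[5.8,0,0,0,0,0,-0.58],[6.7,0,0,0,0,0,-0.58],[7.6,0,0,0,0,0,-0.58],[8.5,0,0,0,0,0,-0.58],[9.4,0,0,0,0,0,-0.58],[10.3,0,0,0,0,0,-0.58],[11.2,0,0,0,0,0,-0.58],[12.1,0,0,0,0,0,-0.58],[13,0,0,0,0,0,-0.58],[13.9,0,0,0,0,0,-0.58],[14.8,0,0,0,0,0,-0.58],[15.7,0,0,0,0,0,-0.58],[16.6,0,0,0,0,0,-0.58],[17.5,0,0,0,0,0,-0.58]]

```text
time_s: 27.28
position: [0.6081, 0.0186, -0.0079]
tcp_rot: [[-0.004, 1.0, 0.0], [1.0, 0.004, -0.0], [-0.0, 0.0, -1.0]]
force: [0.3, -1.0, 0.3]
opening: 0.209
grasp_force: 0.1
```

```bash
python3 tipz.py; python3 -c "
from h import *
rel(plan(np.array((.608,-.193)),0.0,.058,z=-.008)[2:])
im=cv2.imread('pics/t.png');r=find(im,(220,160,310,240),'green');print(r and (r[0],r[1],ray('side',*r[0],.012)))"
```

```text
27.275 [ 0.6080551   0.01857958 -0.00793503] [ 0.33451239 -0.95094396  0.27496929]
-1 246 197 [ 40  48  84 124 137] tip z 0.012580281362796705
1 254 195 [ 44  59 115 191 196] tip z 0.011634384601724968
angle 90.17846168693178 push len 0.4041418464217512 [ 0.60815574 -0.24299976] [0.60689694 0.16114013]
end [ 1.414e+01 -3.000e-02  1.000e-02] rz 0.1
back [ 1.114e+01 -3.000e-02  1.000e-02] rz 0.1
up [ 11.15  -0.03 -10.79] rz 0.1
(array([249.15789474, 190.21052632]), array([28, 27,  4,  8, 19], dtype=int32), array([0.61812373, 0.0410686 , 0.012     ]))
```

Call:
apply_moves:
  steps:
    - [[0.8,0,0,0,0,0,-0.58],[1.7,0,0,0,0,0,-0.58],[2.6,0,0,0,0,0,-0.58],[3.5,0,0,0,0,0,-0.58],[4.4,0,0,0,0,0,-0.58],[5.2,0,0,0,0,0,-0.58],[6,0,0,0,0,0,-0.58],[6.8,0,0,0,0,0,-0.58],[7.6,0,0,0,0,0,-0.58],[8.4,0,0,0,0,0,-0.58],[9.2,0,0,0,0,0,-0.58],[10,0,0,0,0,0,-0.58],[10.8,0,0,0,0,0,-0.58],[11.6,0,0,0,0,0,-0.58],[12.4,0,0,0,0,0,-0.58],[13.2,0,0,0,0,0,-0.58],[13.8,0,0,0,0,0,-0.58],[14.1,0,0,0,0,0,-0.58],[14.1,0,0,0,0,0,-0.58]]

```text
time_s: 29.7
position: [0.6074, 0.1592, -0.008]
tcp_rot: [[-0.004, 1.0, -0.0], [1.0, 0.004, 0.0], [0.0, -0.0, -1.0]]
force: [0.3, 0.3, 1.0]
opening: 0.212
grasp_force: 0.0
```

Call:
apply_moves:
  steps:
    - [[-1,0,0,0,0,0,-0.58],[-3,0,0,0,0,0,-0.58],[-6,0,-3,0,0,0,-0.58],[-10,0,-6,0,0,0,-0.58],[-15,0,-10,0,0,0,-0.58],[-20,0,-13,0,0,0,-0.58],[-25,0,-15,0,0,0,-0.58],[-30,0,-15,0,0,0,-0.58],[-30,0,-15,0,0,0,-0.58],[-30,0,-15,0,0,0,-0.58]]

```text
time_s: 30.95
position: [0.6075, -0.1418, 0.1417]
tcp_rot: [[-0.002, 1.0, -0.001], [1.0, 0.002, 0.001], [0.001, -0.001, -1.0]]
force: [0.3, 0.3, -0.1]
opening: 0.209
grasp_force: 0.0
```

```bash
python3 look.py p7
```

```text
30.95 [ 0.60753588 -0.14177425  0.1416662 ] tcp uw [-0.328  0.032] [ 0.34273676  0.26446999 -0.10171315]
white (array([0.5043, 0.1779]), array([11, 11, 88], dtype=int32)) [-0.002 -0.045]
red (array([0.5571, 0.1825]), array([11, 10, 87], dtype=int32)) [-0.001  0.008]
green (array([0.6071, 0.1863]), array([11, 11, 93], dtype=int32)) [-0.001  0.058]
```

View pics/p7.png

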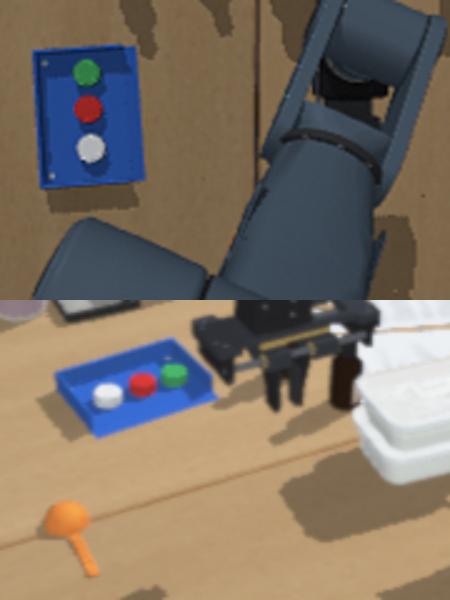

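All three lids lie flat inside the tray in the top view: green (87,72), red (87,109), white (91,148). In the side view the scoop is still at (68,520), and the hand is clear of everything.

```bash
python3 -c "
from rig import bot
print(bot.hand_in())"
```

```text
the job is handed in; nothing more can be done
None
```

The white, red and green lids all lie flat inside the blue tray, past the lip, at about 31 s of the 67 s allowed; the scoop is undisturbed, I never touched the bottles, jar or scale, and the job is handed in.

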